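# Close a filter cell and hold it shut

### The job

Lay the grey filter insert flat and square in the pocket on top of the filter cell and let go of it, then fit the knurled metal collar over the top of the cell and turn it until the keyways hidden inside it drop over the cell's pins. Push the collar fully home against the spring and finish while holding it pushed home: do not let go. Leave the tape, caps and sample vials standing round about where they are.

Things in the scene. Friction and masses are not known exactly. Their poses are not given: they have to be found in the camera images.
- cell: Filter cell, fixed to the worktop. Dark steel plate 96x96x12 mm; an aluminium spigot 44 mm in diameter stands on its middle, top 46 mm above the worktop, edge chamfered 2 mm. Origin: centre of the plate's underside, on the spigot's axis; z up; x points to the outlet nozzle on one edge of the plate and is the long direction of the pocket in the spigot's top.
- pocket (a point): Centre of the floor of the rectangular pocket in the spigot's top, 40 mm above the worktop: 32 mm along the cell's x, 24 mm along its y, 6 mm deep, upper edges chamfered 1 mm. Same axes as the cell.
- pin_level (a point): Point on the spigot's axis level with the upper sides of its three radial pins, 30 mm above the worktop. Pins 5 mm thick, 120 degrees apart, ends 27.5 mm from the axis. They turn up at any angle about the spigot; that angle is not reported and this point's axes (the cell's) do not show it. A collar turned wrong rests on the pins, underside at this level.
- spring_top (a point): Point on the spigot's axis level with the top of the thin sprung steel sleeve round the pins (57 to 63 mm in diameter) when not pressed, 28 mm above the worktop. The collar's wall pushes the sleeve down: it pushes back with 2.7 N at first, 6.3 N with the collar home, and lifts the collar when that is let go.
- insert: Loose grey plastic filter insert, about 40 g: flat plate 30 mm (its x) by 22 mm (its y) by 6 mm, with an upright finger tab in its middle, 14 mm along x, 9 mm thick along y, top 24 mm above the underside. Origin: centre of the underside; z up. It fits the pocket either way round (half turn) with 1 mm to spare on each side; seated, its plate is flush with the spigot's top.
- collar: Loose knurled aluminium collar, about 150 g: round cap 64 mm in diameter, 28 mm high, right way up; 25 mm opening in its 4 mm thick top, through which the insert's tab passes. Origin: centre of the open underside; z up. Bore 46.4 mm, chamfered below, 24 mm deep. In the bore, out of sight, three keyways 10 mm wide run up from the underside at 0, 120 and 240 degrees from its x.
- collar_top (a point): Centre of the collar's top, 28 mm above its underside. On the spigot at a wrong angle the underside rests 30 mm above the worktop, on the pins. At a right angle (to about 5 degrees; there is one within 60 degrees either way) it drops 2 mm on to the sprung sleeve; pushed 6 mm further it is home, underside at 22 mm, its top stopped by the spigot.
- tape: Bystander to leave alone: roll of tape, 88 mm across, 24 mm high, lying flat. Origin: centre of the underside.
- cap_a: Bystander to leave alone: screw cap lying open side up, white, 44 mm across, 23 mm high. Origin: centre of the underside.
- cap_b: Bystander to leave alone: screw cap with a grey disc standing in it, white, 44 mm across, 32 mm high with the disc. Origin: centre of the underside.
- vial_1: Bystander to leave alone: capped sample vial, 46 mm across, 90 mm high, standing. Origin: centre of the underside.
- vial_2: Bystander to leave alone: capped sample vial, 46 mm across, 90 mm high, standing. Origin: centre of the underside.
Not all that is in view belongs to the job. Several things have the shape of the insert; the one meant has the colours described above.

How it is judged (in metres and radians):
On the way:
1. the insert lies flat and square in the pocket, let go (horizontal distance between insert and pocket below 0.004 m and z of insert in the frame of cell below 0.0415 m and angle between insert's own z axis and vertical below 0.06 rad and angle between the x axis of insert and the x axis of cell, either way round below 0.15 rad and contact force between the fingers and insert below 0.3 N), for 0.2 s.
At the end, for the whole second after the job is handed in: Insert in the pocket (within 1.5 mm of its floor and 4 mm of its centre, level, square); fingers hold the collar pushed home: underside at most 23.8 mm above the cell's (home is 22), within 3 mm of the axis, level, at rest, pressed by the fingers with over 2 N (horizontal distance between insert and pocket below 0.004 m and z of insert in the frame of cell below 0.0415 m and angle between each of insert, collar's own z axis and vertical below 0.06 rad and angle between the x axis of insert and the x axis of cell, either way round below 0.15 rad and z of collar in the frame of cell below 0.0238 m and horizontal distance between collar and cell below 0.003 m and contact force between the fingers and collar above 2 N and linear speed of collar below 0.02 m/s); the arm keeps its last pose, push and grip.
It fails at once if the roll of tape (tape) is shoved more than 40 mm (distance of tape from where it was at the start of the episode above 0.04 m).
It fails at once if the screw cap lying open side up (cap_a) is shoved more than 40 mm (distance of cap_a from where it was at the start of the episode above 0.04 m).
It fails at once if the screw cap with a grey disc standing in it (cap_b) is shoved more than 40 mm (distance of cap_b from where it was at the start of the episode above 0.04 m).
It fails at once if the capped sample vial (vial_1) is shoved more than 40 mm (distance of vial_1 from where it was at the start of the episode above 0.04 m).
It fails at once if the capped sample vial (vial_2) is shoved more than 40 mm (distance of vial_2 from where it was at the start of the episode above 0.04 m).
It also fails if it takes over 72 s, if anything falls off the work surface, if the arm or the gripper's body presses on something with over 40 N, if the wrist force passes 120 N, or if a joint passes its speed limit or range.

### The arm

A 7-joint arm with a two-finger parallel gripper is mounted at the origin on a cart in front of the work surface, level with it; the furniture and walls round the work are solid. World frame = base frame: x ahead of the robot, y to its left, z up, the work surface at z = 0. Lengths are in mm, angles in rad, forces in N, time in s.
With the tool pointing down it reaches from about 400 to 850 mm from the base axis. Payload 10.4 kg.
Tool frame: the origin (TCP) lies on the centre line of the jaws, within the pads' length; the fingertips stand 11 mm ahead of it and the grasp point (between the pads) lies 8 mm behind it; z points along the fingers, y is the line along which they close (so a half turn about z gives the same grasp; the last joint's range is limited). The gripper opens to 87 mm and grips with 3 to 60 N. Pads are 19 mm wide; open, the fingers measure 117 mm over their backs; the gripper's body (75 mm by 190 mm) begins 51 mm behind the grasp point.
Start: joints at [1.131, 0.332, -0.065, 1.46, 0.022, 1.35, -0.088], TCP at [253.046, -571.506, 233.576] pointing down, gripper open.
Joint ranges: [-2.6, 2.6], [-0.5, 2.12], [-1.47, 1.34], [0.16, 2.42], [-1.27, 4.41], [0.06, 2.06], [-2.6, 2.6]. Speed limits (rad/s): [2.22, 2.22, 2.79, 2.79, 3.14, 3.14, 3.14].

### API

Orientations are given as a unit quaternion [x, y, z, w].
In Python, from workcell import sensors, read_camera, camera_model, job gives the robot as it stands. The module is installed in compiled form; this text tells all that it offers.
- The arm moves only by the shell command python3 -m pendant 'ROWS'. ROWS is JSON, a list of rows, each an object of numbers: "ax", "ay", "az": the turn, a rotation vector about the tool's x, y, z in degrees; "tx", "ty", "tz": the shift along the tool's x, y, z in cm; "hand": the opening, from -1 (shut) to 1 (fully open), so that 0 is half open. In form: [{"ax": .., "ay": .., "az": .., "tx": .., "ty": .., "tz": .., "hand": ..}, ...]. A call has exactly 5 rows; each row shifts and turns the commanded pose from where the row before left it, along the tool's axes as they then stand; what a row does not reach is not made up. A row lasts 1/8 s, in which the tool goes at most 62.5 mm and 10.7 degrees, less where a joint would pass 70% of its speed; a pose out of reach is approached as far as the arm can. A call with a gripper value outside its range is refused whole. The fingers move at their own pace and stop on an object; the grip force is fixed at half the most. Time passes only in rows, so rows that do not move let the fingers close, or fill a call up. It gives the time, the measured TCP pose, the force, the opening and the grip force at its end, in the units of the state.
- sensors.read_state(): the state, without advancing time (a new reading comes with each control period).
- read_camera(name): name is "side" or "top"; returns the picture (420x560x3 uint8, red, green, blue); there is no depth.
- camera_model(name): a dict with "fx", "fy", "cx", "cy" (pixels), "k1" (the pictures are not rectified: a ray, as slopes to the right and down, at radius r is drawn at 1 + k1 r^2 times it, then the intrinsics apply), "cam_to_world" (4x4, takes a point from camera to world coordinates). Camera axes: x right, y up, looking along -z (the intrinsics and any distortion apply to the point x, -y, -z); pixel columns grow to the right and rows downward; lengths in mm; the calibration is good to about 2 mm. A picture is of the moment at which its call begins. camera_model takes no time and is no camera call.
- job.finish_job(): hands the job in; it is judged then, once.
The state is a dict: "clock": time; "joint_positions": joint angles; "dq": joint speeds; "joint_efforts": joint torques, N m; "ee_pos": TCP position; "tool_rot": TCP orientation; "force": force on the tool from outside, world axes, zero at the start; "ft_torque": the same for the moment, N m; "gripper_width": opening from 0.0 (shut) to 1.0 (fully open); "grip_force": force on a finger pad.
Only numpy, scipy, OpenCV 4.12 (cv2) and the standard library are available. Lean on these libraries where they do the work, as an engineer would, in place of code of your own. Each camera call takes 0.05 s, during which the arm holds its last target. There are 200 camera calls.

## Working session

There is one attempt and no reset: what is moved stays moved. The work goes in short steps, Python scripts to look and compute and a shell command to move; the robot and the scene stay as the last step left them, time stands still between calls to the robot, and variables do not carry over. Pictures are saved under pics/ and viewed, at most 10 in all, crops included, and the job is handed in when it is done.

```bash
mkdir -p pics; cat > h.py <<'E'
import numpy as np, cv2
from workcell import sensors, read_camera, camera_model, job
from scipy.spatial.transform import Rotation as R
def ray(n,u,v):
    m=camera_model(n); xd=np.array([(u-m['cx'])/m['fx'],(v-m['cy'])/m['fy']]); x=xd.copy()
    for _ in range(20): x=xd/(1+m['k1']*(x@x))
    T=np.array(m['cam_to_world']); return T[:3,3],T[:3,:3]@np.array([x[0],-x[1],-1])
def plane(n,u,v,z):
    o,d=ray(n,u,v); return (o+d*(z-o[2])/d[2]).round(1)
def pix(n,p):
    m=camera_model(n); T=np.array(m['cam_to_world']); q=T[:3,:3].T@(np.array(p)-T[:3,3])
    x=np.array([q[0],-q[1]])/-q[2]; x=x*(1+m['k1']*(x@x)); return np.array([m['cx']+m['fx']*x[0],m['cy']+m['fy']*x[1]]).round(1)
def tri(a,b):
    (o,d),(p,e)=ray(*a),ray(*b); d=d/np.linalg.norm(d);e=e/np.linalg.norm(e)
    s=np.linalg.lstsq(np.c_[d,-e],p-o,rcond=None)[0]; A=o+s[0]*d;B=p+s[1]*e; return ((A+B)/2).round(1),np.linalg.norm(A-B).round(1)
def save(n,f):
    i=read_camera(n); cv2.imwrite('pics/'+f,i[:,:,::-1]); return i
E
python3 - <<'E'
from h import *
for n in('top','side'):
    save(n,n+'0.png'); m=camera_model(n); print({k:np.round(v,3).tolist() for k,v in m.items()})
s=sensors.read_state(); print(s['ee_pos'],R.from_quat(s['tool_rot']).as_matrix().round(3),s['gripper_width'])
E
```

```text
{'fx': 452.818, 'fy': 452.818, 'cx': 279.098, 'cy': 203.888, 'k1': -0.14, 'cam_to_world': [[-0.114, 0.972, -0.207, 332.23], [-0.993, -0.113, 0.02, 3.505], [-0.004, 0.208, 0.978, 1306.786], [0.0, 0.0, 0.0, 1.0]]}
{'fx': 382.762, 'fy': 382.762, 'cx': 283.948, 'cy': 205.234, 'k1': -0.031, 'cam_to_world': [[0.979, 0.05, -0.198, 389.468], [-0.203, 0.343, -0.917, -805.364], [0.022, 0.938, 0.346, 358.839], [0.0, 0.0, 0.0, 1.0]]}
[ 252.88535278 -571.19357595  232.84320436] [[ 0.914  0.405 -0.001]
 [ 0.405 -0.914  0.001]
 [-0.    -0.001 -1.   ]] 0.9954145783966303
```

View pics/top0.png

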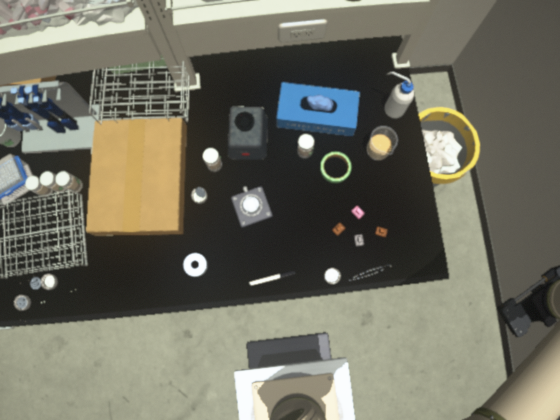

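View pics/side0.png

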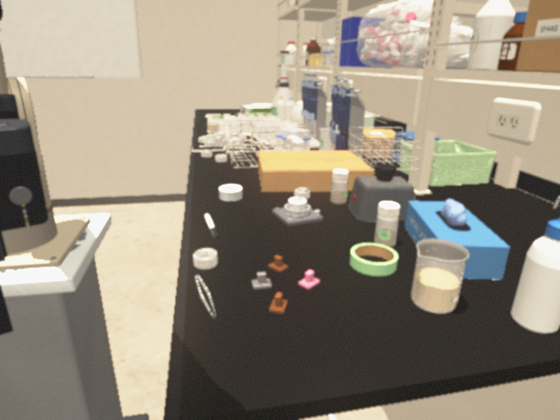

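The top view shows four insert-shaped things: orange at (338,229), pink at (357,212), grey at (359,240) and orange at (381,231). By colour I choose the grey one. The cell is at (252,206). The collar candidates are (195,264), a ring about 65 mm across with a hole, and (199,195), which is about 40 mm and so probably cap_b. I'll check both in one close montage.

```bash
python3 - <<'E'
from h import *
i=cv2.imread('pics/top0.png')
def c(u,v,h=25): return cv2.resize(i[v-h:v+h,u-h:u+h],(260,260),interpolation=cv2.INTER_CUBIC)
j=cv2.imread('pics/side0.png')
def d(u,v,h=25): return cv2.resize(j[v-h:v+h,u-h:u+h],(260,260),interpolation=cv2.INTER_CUBIC)
cv2.imwrite('pics/m0.png',np.vstack([np.hstack([c(359,235),c(252,206),c(195,264)]),np.hstack([c(199,195),d(231,192),d(298,205,30)])]))
for n,u,v,z in[('grey',359,240,12),('cell',251,205,46),('collar',195,264,28),('capb',199,195,30),('tape',336,166,24),('cap a',332,275,23),('v1',212,159,90),('v2',305,146,90)]:
    p=plane('top',u,v,z); print(n,p,np.hypot(*p[:2]).round(),pix('side',p))
E
```

```text
grey [ 473.8 -239.7   12. ] 531.0 [260.6 279.4]
cell [605.1  57.8  46. ] 608.0 [295.7 199.8]
collar [457.5 233.9  28. ] 514.0 [230.3 187.7]
capb [655.5 206.2  30. ] 687.0 [300.7 187.1]
tape [ 698.2 -202.7   24. ] 727.0 [374.2 253.4]
cap a [ 383.2 -147.2   23. ] 410.0 [205.7 252.9]
v1 [740.2 152.1  90. ] 756.0 [336.5 170.8]
v2 [ 747.8 -113.1   90. ] 756.0 [381.6 203.7]
```

View pics/m0.png

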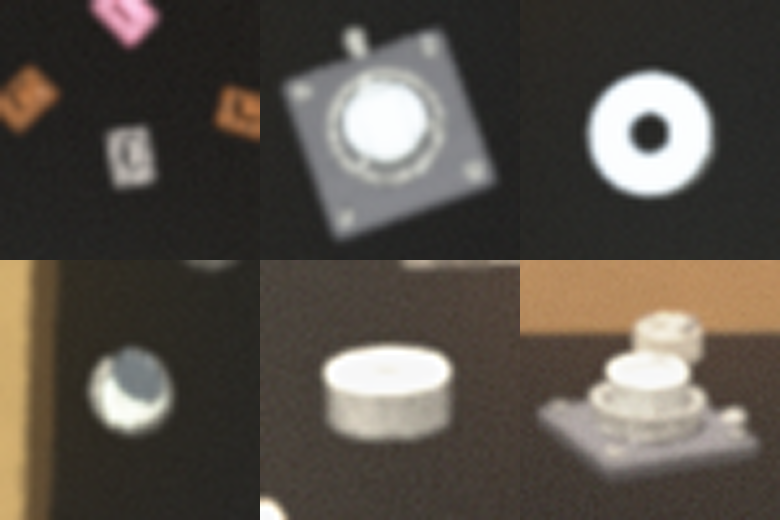

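The crops confirm the choice. The grey insert is at top (359,241) with its long side nearly vertical in the picture. The collar is the plain ring at (195,264). The cell is at (251,205) with its nozzle at (245,189). The thing at (199,195) is cap_b. Next I measure precisely.

```bash
cat > meas.py <<'E'
from h import *
def avg(n,k=6): return np.mean([read_camera(n).astype(float) for _ in range(k)],0)
def blob(m,u,v):
    n,l,s,c=cv2.connectedComponentsWithStats(m.astype(np.uint8)); 
    d=np.where(s[1:,4]>8,np.hypot(*(c[1:]-[u,v]).T),1e9); k=1+d.argmin(); return (l==k),s[k],c[k]
E
python3 - <<'E'
from meas import *
t=avg('top');s=avg('side');np.save('t.npy',t);np.save('s.npy',s)
g=t.mean(2); sg=s.mean(2)
# up-sampled subpixel masks
def sub(img,u,v,h,th,k=8):
    c=cv2.resize(img[v-h:v+h,u-h:u+h],None,fx=k,fy=k,interpolation=cv2.INTER_CUBIC)
    return (c>th),lambda p:(np.array(p)+.5)/k-.5+[u-h,v-h],k,h
def rect(u,v,h,th,z,n='top',img=g):
    m,f,k,hh=sub(img,u,v,h,th); b,st,c=blob(m,k*hh,k*hh)
    cs=max(cv2.findContours(b.astype(np.uint8),cv2.RETR_EXTERNAL,cv2.CHAIN_APPROX_NONE)[0],key=cv2.contourArea)
    P=np.array([plane(n,*f(q),z)[:2] for q in cs[:,0]],np.float32)
    return P,cv2.minAreaRect(P)
P,r=rect(359,240,10,95,6);print('insert',r)
P,r=rect(252,206,24,70,12);print('plate+nozzle',r)
m,f,k,h=sub(g,252,206,24,70);b,_,_=blob(m,k*h,k*h);b=cv2.morphologyEx(b.astype(np.uint8),cv2.MORPH_OPEN,np.ones((81,81)))
cs=max(cv2.findContours(b,0,cv2.CHAIN_APPROX_NONE)[0],key=cv2.contourArea)
print('plate',cv2.minAreaRect(np.array([plane('top',*f(q),12)[:2] for q in cs[:,0]],np.float32)))
for th in(200,230):
  P,r=rect(251,205,18,th,46);print('spigot',th,cv2.minEnclosingCircle(P),P.mean(0))
for th in(120,180):
  P,r=rect(195,264,18,th,28);print('collar',th,cv2.minEnclosingCircle(P))
print('nozzle',plane('top',245,189,10))
print(g[228:252,350:370].astype(int))
E
```

```text
insert ((475.48406982421875, -239.88331604003906), (32.921024322509766, 24.846107482910156), 2.4893386363983154)
plate+nozzle ((617.415283203125, 60.907615661621094), (115.42442321777344, 98.19048309326172), 13.454702377319336)
plate ((611.7010498046875, 59.54463195800781), (103.64836120605469, 98.17630767822266), 13.423304557800293)
spigot 200 ((611.3986206054688, 59.79308319091797), 24.954042434692383) [610.20026  59.41432]
spigot 230 ((609.6044311523438, 58.81352233886719), 21.538721084594727) [609.0646   59.07897]Traceback (most recent call last):
  File "<stdin>", line 21, in <module>
  File "<stdin>", line 11, in rect
  File "h.py", line 9, in plane
    o,d=ray(n,u,v); return (o+d*(z-o[2])/d[2]).round(1)
        ~~~^^^^^^^
  File "h.py", line 5, in ray
    m=camera_model(n); xd=np.array([(u-m['cx'])/m['fx'],(v-m['cy'])/m['fy']]); x=xd.copy()
ValueError: time passes only in moves, steps and waits
```

```bash
python3 - <<'E'
s=open('h.py').read()
s=s.replace("def ray(","import json,os\nM=None\ndef cm(n):\n    global M\n    if M is None:\n        if not os.path.exists('cam.json'):\n            json.dump({k:{a:np.asarray(b).tolist() for a,b in camera_model(k).items()} for k in('top','side')},open('cam.json','w'))\n        M=json.load(open('cam.json'))\n    return M[n]\ndef ray(",1)
a,b=s.split("def ray(",1); b=b.replace("camera_model(n)","cm(n)"); open('h.py','w').write(a+"def ray("+b)
E
python3 - <<'E'
from meas import *
print(sensors.read_state()['clock'])
t=np.load('t.npy').mean(2);s=np.load('s.npy').mean(2)
def sub(img,u,v,h,th,k=8):
    c=cv2.resize(img[v-h:v+h,u-h:u+h],None,fx=k,fy=k,interpolation=cv2.INTER_CUBIC)
    b,_,c=blob(c>th,k*h,k*h); q=max(cv2.findContours(b.astype(np.uint8),0,cv2.CHAIN_APPROX_NONE)[0],key=cv2.contourArea)[:,0]
    return (q+.5)/k-.5+[u-h,v-h]
for th in(100,140,180):
    q=sub(t,195,264,18,th); P=np.array([plane('top',*x,28)[:2] for x in q],np.float32); print('collar',th,cv2.minEnclosingCircle(P),plane('top',*q.mean(0),20))
q=sub(s,262,283,9,75); print('insert side px',q.min(0),q.max(0),q.mean(0),'pred centre z=6',pix('side',[475.3,-239.7,6]), 'tab top pred',pix('side',[475.3,-239.7,24]))
for z in (46,): print('spigot pred side',pix('side',[609,59,z]))
print(t[234:248,352:368].astype(int))
E
python3 -m pendant '[{"az":7,"hand":-0.2},{"az":7,"hand":-0.2},{"az":7.4,"hand":-0.2},{"tx":3,"ty":-4,"hand":-0.2},{"tx":3,"ty":-4,"hand":-0.2}]'
```

```text
0.7
collar 100 ((457.2137145996094, 234.75546264648438), 35.766178131103516) [457.4 236.6  20. ]
collar 140 ((457.20001220703125, 235.0), 34.43061447143555) [457.4 236.7  20. ]
collar 180 ((457.1252136230469, 234.97354125976562), 33.25965881347656) [457.6 236.7  20. ]
insert side px [252.5625 273.5625] [270.4375 289.1875] [261.16016402 281.46781809] pred centre z=6 [261.5 282.3] tab top pred [261.5 273.2]
spigot pred side [297.1 199.6]
[[ 31  33  41  53  68  79  81  83  93  89  60  36  32  31  30  32]
 [ 32  39  64  97 123 135 131 131 142 133  87  44  32  32  31  31]
 [ 32  44  83 131 156 144 133 137 150 143  99  52  34  31  31  32]
 [ 33  42  87 145 163 137 138 161 166 145 105  60  37  32  31  32]
 [ 32  39  87 148 159 127 129 169 177 153 116  69  37  32  32  30]
 [ 32  36  82 142 153 119 118 168 181 164 134  82  41  32  32  31]
 [ 32  34  72 128 148 122 116 167 179 165 145  92  44  33  32  32]
 [ 32  34  62 115 148 143 126 152 159 155 142  92  45  33  31  33]
 [ 33  35  54 104 150 164 147 147 158 168 152 102  54  34  33  32]
 [ 34  34  45  90 147 171 164 162 174 177 156 111  61  36  32  31]
 [ 33  32  38  79 136 158 157 157 165 156 131  92  53  34  32  32]
 [ 33  34  36  62 103 116 112 109 109  98  81  58  40  34  33  33]
 [ 33  34  34  42  62  68  61  57  53  48  42  36  34  32  33  33]
 [ 34  33  33  35  38  39  37  35  35  33  34  33  33  32  33  33]]schema error: expected keys ax, ay, az, tx, ty, tz, hand
```

The two views agree to within 1 px. Every row needs all its keys.

```bash
python3 -m pendant '[{"ax":0,"ay":0,"az":7,"tx":0,"ty":0,"tz":0,"hand":-0.2},{"ax":0,"ay":0,"az":7,"tx":0,"ty":0,"tz":0,"hand":-0.2},{"ax":0,"ay":0,"az":7.4,"tx":0,"ty":0,"tz":0,"hand":-0.2},{"ax":0,"ay":0,"az":0,"tx":3,"ty":-4,"tz":0,"hand":-0.2},{"ax":0,"ay":0,"az":0,"tx":3,"ty":-4,"tz":0,"hand":-0.2}]'
python3 -m pendant '[{"ax":0,"ay":0,"az":0,"tx":3.5,"ty":-4.8,"tz":0,"hand":-0.2},{"ax":0,"ay":0,"az":0,"tx":3.5,"ty":-4.8,"tz":0,"hand":-0.2},{"ax":0,"ay":0,"az":0,"tx":3.5,"ty":-4.8,"tz":0,"hand":-0.2},{"ax":0,"ay":0,"az":0,"tx":3.5,"ty":-4.8,"tz":0,"hand":-0.2},{"ax":0,"ay":0,"az":0,"tx":3.5,"ty":-4.8,"tz":2,"hand":-0.2}]'
cat > go.py <<'E'
import sys
from h import *
# python3 go.py x y z yaw : remaining shift in tool axes (cm, deg)
t=list(map(float,sys.argv[1:])); s=sensors.read_state(); r=R.from_quat(s['tool_rot']); m=r.as_matrix()
yaw=np.degrees(np.arctan2(m[1,0],m[0,0])); p=np.array(s['ee_pos'])
Y=np.radians(t[3]); G=np.c_[[np.cos(Y),np.sin(Y),0],[np.sin(Y),-np.cos(Y),0],[0,0,-1]]
print('t',round(s['clock'],2),'p',p.round(1),'yaw',yaw.round(2),'shift now axes cm',(m.T@(np.array(t[:3])-p)/10).round(2),'after turn',(G.T@(np.array(t[:3])-p)/10).round(2),'turn',np.degrees((r.inv()*R.from_matrix(G)).as_rotvec()).round(2),'F',np.round(s['force'],1),'w',np.round(s['gripper_width']*87,1),'g',round(float(s['grip_force']),1))
E
python3 go.py 475.3 -239.7 19 2.5
```

```text
clock: 1.32
ee_pos: [309.9, -488.1, 233.4]
tool_rot: [1.0, 0.021, 0.0, 0.0]
force: [0.9, 0.2, 0.0]
gripper_width: 0.516
grip_force: 0.0
clock: 1.95
ee_pos: [475.6, -240.5, 215.0]
tool_rot: [1.0, 0.021, 0.002, 0.001]
force: [1.0, -0.4, -0.1]
gripper_width: 0.397
grip_force: 0.0
t 1.95 p [ 475.6 -240.5  215. ] yaw 2.46 shift now axes cm [-0.09 -0.12 19.6 ] after turn [-0.02 -0.08 19.6 ] turn [ 0.11 -0.18 -0.04] F [ 1.  -0.4 -0.1] w 34.6 g 0.0
```

```bash
python3 -m pendant '[{"ax":0,"ay":0,"az":0,"tx":0,"ty":-0.1,"tz":5,"hand":-0.3},{"ax":0,"ay":0,"az":0,"tx":0,"ty":0,"tz":5,"hand":-0.3},{"ax":0,"ay":0,"az":0,"tx":0,"ty":0,"tz":4,"hand":-0.3},{"ax":0,"ay":0,"az":0,"tx":0,"ty":0,"tz":2,"hand":-0.3},{"ax":0,"ay":0,"az":0,"tx":0,"ty":0,"tz":0,"hand":-0.3}]'
python3 go.py 475.3 -239.7 19 2.5
python3 - <<'E'
from h import *
i=save('side','s1.png'); c=i[220:310,200:320]; j=save('top','t1.png')[200:270,320:413]
cv2.imwrite('pics/c1.png',np.hstack([cv2.resize(c,(480,360),interpolation=2),cv2.resize(j,(320,360),interpolation=2)])[:,:,::-1][:, :800])
E
```

```text
clock: 2.58
ee_pos: [472.9, -240.3, 52.4]
tool_rot: [1.0, 0.022, -0.001, -0.001]
force: [-0.1, -0.5, 0.5]
gripper_width: 0.35
grip_force: 0.0
t 2.58 p [ 472.9 -240.3   52.4] yaw 2.49 shift now axes cm [ 0.25 -0.05  3.34] after turn [ 0.24 -0.05  3.34] turn [-0.08  0.14 -0.01] F [-0.1 -0.5  0.5] w 30.5 g 0.0
```

View pics/c1.png

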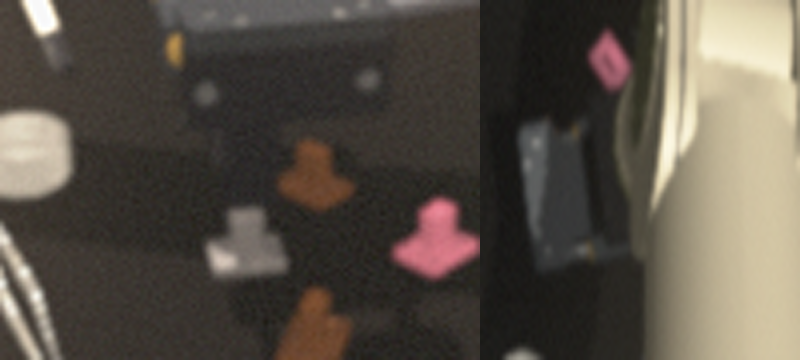

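The side view shows the insert untouched at full-picture (261,281), with the dark fingers just above it and the gripper body clear of everything. I'll descend and close.

```bash
python3 -m pendant '[{"ax":0,"ay":0,"az":0,"tx":0.24,"ty":0,"tz":1.2,"hand":-0.3},{"ax":0,"ay":0,"az":0,"tx":0,"ty":0,"tz":1.2,"hand":-0.3},{"ax":0,"ay":0,"az":0,"tx":0,"ty":0,"tz":0.85,"hand":-0.3},{"ax":0,"ay":0,"az":0,"tx":0,"ty":0,"tz":0,"hand":-1},{"ax":0,"ay":0,"az":0,"tx":0,"ty":0,"tz":0,"hand":-1}]'
python3 -m pendant '[{"ax":0,"ay":0,"az":0,"tx":0,"ty":0,"tz":0,"hand":-1},{"ax":0,"ay":0,"az":0,"tx":0,"ty":0,"tz":0,"hand":-1},{"ax":0,"ay":0,"az":0,"tx":0,"ty":0,"tz":0,"hand":-1},{"ax":0,"ay":0,"az":0,"tx":0,"ty":0,"tz":0,"hand":-1},{"ax":0,"ay":0,"az":0,"tx":0,"ty":0,"tz":0,"hand":-1}]'
python3 go.py 475.3 -239.7 19 2.5
```

```text
clock: 3.3
ee_pos: [476.4, -240.7, 21.3]
tool_rot: [1.0, 0.022, 0.0, 0.0]
force: [0.4, -0.4, 0.1]
gripper_width: 0.206
grip_force: 0.0
clock: 3.92
ee_pos: [476.5, -240.8, 21.4]
tool_rot: [1.0, 0.022, 0.0, 0.0]
force: [-0.9, 0.3, 6.0]
gripper_width: 0.102
grip_force: 30.0
t 3.92 p [ 476.5 -240.8   21.4] yaw 2.48 shift now axes cm [-0.12 -0.11  0.24] after turn [-0.11 -0.11  0.24] turn [ 0.02 -0.03 -0.02] F [-0.9  0.3  6. ] w 8.9 g 30.0
```

```bash
python3 -m pendant '[{"ax":0,"ay":0,"az":0,"tx":0,"ty":0,"tz":-1,"hand":-1},{"ax":0,"ay":0,"az":0,"tx":0,"ty":0,"tz":-3,"hand":-1},{"ax":0,"ay":0,"az":0,"tx":0,"ty":0,"tz":-4,"hand":-1},{"ax":0,"ay":0,"az":-5,"tx":0,"ty":0,"tz":-2,"hand":-1},{"ax":0,"ay":0,"az":-5.9,"tx":0,"ty":0,"tz":0,"hand":-1}]'
python3 go.py 609 59 120 13.4
```

```text
clock: 4.55
ee_pos: [477.2, -241.1, 123.4]
tool_rot: [0.993, 0.118, 0.001, 0.001]
force: [-0.5, -0.5, -1.3]
gripper_width: 0.1
grip_force: 30.0
t 4.55 p [ 477.2 -241.1  123.4] yaw 13.56 shift now axes cm [ 19.85 -26.08   0.33] after turn [ 19.78 -26.13   0.34] turn [ 0.13 -0.14  0.16] F [-0.5 -0.5 -1.3] w 8.7 g 30.0
```

```bash
python3 -m pendant '[{"ax":0,"ay":0,"az":0,"tx":3,"ty":-4,"tz":0,"hand":-1},{"ax":0,"ay":0,"az":0,"tx":3,"ty":-4,"tz":0,"hand":-1},{"ax":0,"ay":0,"az":0,"tx":3.5,"ty":-4.6,"tz":0,"hand":-1},{"ax":0,"ay":0,"az":0,"tx":3.5,"ty":-4.6,"tz":0,"hand":-1},{"ax":0,"ay":0,"az":0,"tx":3.5,"ty":-4.6,"tz":0,"hand":-1}]'
python3 -m pendant '[{"ax":0,"ay":0,"az":0,"tx":2.5,"ty":-3.2,"tz":0,"hand":-1},{"ax":0,"ay":0,"az":0,"tx":0.8,"ty":-1,"tz":1,"hand":-1},{"ax":0,"ay":0,"az":0,"tx":0,"ty":0,"tz":1,"hand":-1},{"ax":0,"ay":0,"az":0,"tx":0,"ty":0,"tz":0,"hand":-1},{"ax":0,"ay":0,"az":0,"tx":0,"ty":0,"tz":0,"hand":-1}]'
python3 go.py 609 59 75 13.4
python3 - <<'E'
from meas import *
s=avg('side');np.save('s2.npy',s); i=np.clip(s,0,255).astype(np.uint8)[165:225,257:337]
cv2.imwrite('pics/c2.png',cv2.resize(i,(800,600),interpolation=2)[:,:,::-1])
print(pix('side',[609,59,46]))
E
```

```text
clock: 5.18
ee_pos: [586.7, 11.1, 121.6]
tool_rot: [0.993, 0.116, 0.0, 0.0]
force: [0.8, -0.8, -0.2]
gripper_width: 0.096
grip_force: 30.0
clock: 5.8
ee_pos: [608.6, 56.3, 101.3]
tool_rot: [0.993, 0.115, -0.0, 0.0]
force: [0.5, -0.4, -0.8]
gripper_width: 0.098
grip_force: 30.0
t 5.8 p [608.6  56.3 101.3] yaw 13.26 shift now axes cm [ 0.1  -0.25  2.63] after turn [ 0.1  -0.25  2.63] turn [ 0.04  0.01 -0.14] F [ 0.5 -0.4 -0.8] w 8.5 g 30.0
[297.1 199.6]
```

View pics/c2.png

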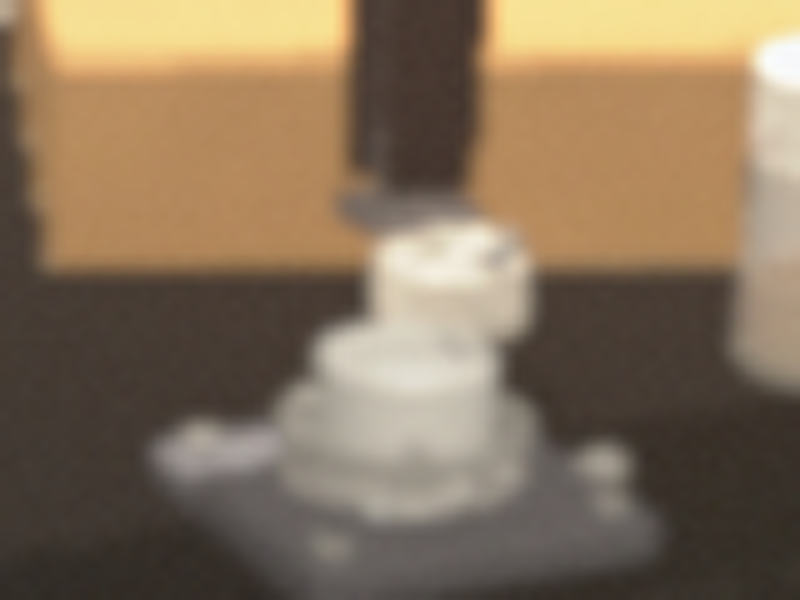

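The picture shows the insert plate hanging level at crop (340–478, 205). The spigot top spans crop 312–500, centre 406, which is full column 297.1 as predicted. I'll measure the insert-to-spigot offset from the edge profiles.

```bash
python3 - <<'E'
from meas import *
s=np.load('s2.npy')
# saturation-like: box is orange, insert/fingers neutral
d=s[:,:,0]-s[:,:,2]
for v in range(182,190): print(v,d[v,286:310].astype(int), s[v,286:310].mean(1).astype(int)[:0])
g=s.mean(2)
for v in (199,200,201,202): print(v,g[v,284:312].astype(int))
for a in(-3,-1.2,0,2):
  Y=np.radians(13.3); c=np.array([608.6+a*np.cos(Y),56.3+a*np.sin(Y),80])
  print(a,[pix('side',c+[x*np.cos(Y)-y*np.sin(Y),x*np.sin(Y)+y*np.cos(Y),z]).tolist() for x,y,z in((-15,-11,0),(-15,11,6),(-15,11,0),(15,-11,0),(15,-11,6),(15,11,0))])
print([pix('side',[609+x,59,46]).tolist() for x in(-22,22)])
E
```

```text
182 [87 88 87 86 81 70 56 44 33 24 21 21 20 20 21 21 26 43 70 84 89 89 89 89] []
183 [87 87 87 86 78 68 57 49 36 24 21 18 19 20 19 20 28 49 72 85 89 89 89 88] []
184 [87 87 87 83 68 50 39 32 27 20 19 18 19 19 18 20 28 46 68 83 88 89 88 90] []
185 [87 88 86 80 61 36 24 21 21 19 20 21 19 20 20 20 23 34 53 75 88 88 89 90] []
186 [87 88 87 83 66 45 30 22 20 20 19 21 21 22 23 24 24 27 38 60 77 83 86 88] []
187 [89 87 88 87 80 65 50 38 27 25 23 24 26 28 31 32 33 34 39 49 59 65 71 83] []
188 [86 87 87 88 87 82 74 62 47 37 32 33 35 37 34 33 31 29 26 32 41 43 51 70] []
189 [86 86 86 87 88 87 85 74 57 46 36 33 35 35 35 32 23 21 20 25 31 29 39 59] []
199 [ 60  60  60  77 116 161 190 200 203 205 205 205 204 203 203 202 197 187
 183 185 184 166 136 102  83  68  61  61]
200 [ 59  58  61  83 129 173 198 204 203 203 203 204 205 206 204 205 202 197
 189 189 190 177 141  96  66  60  60  60]
201 [ 58  59  62  83 125 166 192 202 204 206 208 211 212 213 213 213 211 209
 205 203 201 187 150  98  64  58  60  59]
202 [ 61  63  75  94 123 155 179 193 200 204 210 215 216 218 219 218 216 214
 212 208 203 186 147  94  61  57  57  58]
-3 [[293.1, 188.9], [289.1, 183.9], [289.1, 186.3], [304.2, 187.5], [304.3, 185.1], [300.0, 185.0]]
-1.2 [[293.7, 188.8], [289.8, 183.8], [289.7, 186.2], [304.8, 187.4], [304.9, 185.0], [300.7, 184.9]]
0 [[294.2, 188.7], [290.2, 183.8], [290.2, 186.1], [305.3, 187.4], [305.4, 185.0], [301.1, 184.8]]
2 [[294.9, 188.6], [291.0, 183.7], [290.9, 186.1], [306.0, 187.3], [306.1, 184.9], [301.8, 184.8]]
[[288.4, 200.0], [305.7, 199.1]]
```

```bash
python3 go.py 610 58.4 73 13.4; python3 -m pendant '[{"ax":0,"ay":0,"az":-0.1,"tx":0.18,"ty":-0.17,"tz":1,"hand":-1},{"ax":0,"ay":0,"az":0,"tx":0,"ty":0,"tz":1,"hand":-1},{"ax":0,"ay":0,"az":0,"tx":0,"ty":0,"tz":0.8,"hand":-1},{"ax":0,"ay":0,"az":0,"tx":0,"ty":0,"tz":0,"hand":-1},{"ax":0,"ay":0,"az":0,"tx":0,"ty":0,"tz":0,"hand":-1}]'; python3 go.py 610 58.4 67 13.4
```

```text
t 6.1 p [608.8  57.9 101.4] yaw 13.36 shift now axes cm [ 0.13 -0.03  2.84] after turn [ 0.13 -0.02  2.84] turn [ 0.01 -0.03 -0.04] F [-0.9 -0.5 -0.5] w 8.8 g 30.0
clock: 6.72
ee_pos: [610.2, 60.2, 73.2]
tool_rot: [0.993, 0.117, 0.0, -0.0]
force: [0.6, 0.6, -0.9]
gripper_width: 0.098
grip_force: 30.0
t 6.72 p [610.2  60.2  73.2] yaw 13.48 shift now axes cm [-0.06  0.17  0.62] after turn [-0.06  0.17  0.62] turn [ 0.   -0.01  0.08] F [ 0.6  0.6 -0.9] w 8.5 g 30.0
```

```bash
python3 -m pendant '[{"ax":0,"ay":0,"az":0,"tx":-0.05,"ty":0.16,"tz":0.2,"hand":-1},{"ax":0,"ay":0,"az":0,"tx":0,"ty":0,"tz":0.2,"hand":-1},{"ax":0,"ay":0,"az":0,"tx":0,"ty":0,"tz":0.2,"hand":-1},{"ax":0,"ay":0,"az":0,"tx":0,"ty":0,"tz":0.2,"hand":-1},{"ax":0,"ay":0,"az":0,"tx":0,"ty":0,"tz":0,"hand":-1}]'; python3 go.py 610 58.4 61.4 13.4
```

```text
clock: 7.35
ee_pos: [610.2, 58.7, 65.1]
tool_rot: [0.993, 0.117, 0.0, -0.0]
force: [1.2, 0.4, -0.6]
gripper_width: 0.101
grip_force: 30.0
t 7.35 p [610.2  58.7  65.1] yaw 13.49 shift now axes cm [-0.03  0.02  0.37] after turn [-0.03  0.02  0.37] turn [-0.   -0.04  0.09] F [ 1.2  0.4 -0.6] w 8.8 g 30.0
```

```bash
python3 -m pendant '[{"ax":0,"ay":0,"az":0,"tx":0,"ty":0,"tz":0.15,"hand":-1},{"ax":0,"ay":0,"az":0,"tx":0,"ty":0,"tz":0.1,"hand":-1},{"ax":0,"ay":0,"az":0,"tx":0,"ty":0,"tz":0.08,"hand":-1},{"ax":0,"ay":0,"az":0,"tx":0,"ty":0,"tz":0,"hand":-1},{"ax":0,"ay":0,"az":0,"tx":0,"ty":0,"tz":0,"hand":-1}]'; python3 go.py 610 58.4 61.4 13.4
```

```text
clock: 7.98
ee_pos: [610.2, 59.0, 61.9]
tool_rot: [0.993, 0.118, 0.0, -0.0]
force: [3.0, 3.6, 0.9]
gripper_width: 0.097
grip_force: 30.0
t 7.97 p [610.2  59.   61.9] yaw 13.5 shift now axes cm [-0.03  0.05  0.05] after turn [-0.03  0.05  0.05] turn [-0.02 -0.05  0.1 ] F [3.  3.6 0.9] w 8.4 g 30.0
```

```bash
python3 -m pendant '[{"ax":0,"ay":0,"az":0,"tx":0.04,"ty":-0.04,"tz":0.05,"hand":-1},{"ax":0,"ay":0,"az":0,"tx":0,"ty":0,"tz":0.05,"hand":-1},{"ax":0,"ay":0,"az":0,"tx":0,"ty":0,"tz":0,"hand":-1},{"ax":0,"ay":0,"az":0,"tx":0,"ty":0,"tz":0,"hand":-0.4},{"ax":0,"ay":0,"az":0,"tx":0,"ty":0,"tz":0,"hand":-0.4}]'; python3 -m pendant '[{"ax":0,"ay":0,"az":0,"tx":0,"ty":0,"tz":0,"hand":-0.4},{"ax":0,"ay":0,"az":0,"tx":0,"ty":0,"tz":0,"hand":-0.4},{"ax":0,"ay":0,"az":0,"tx":0,"ty":0,"tz":-2,"hand":-0.4},{"ax":0,"ay":0,"az":0,"tx":0,"ty":0,"tz":-4,"hand":-0.4},{"ax":0,"ay":0,"az":0,"tx":0,"ty":0,"tz":-4,"hand":-0.4}]'; python3 -m pendant '[{"ax":0,"ay":0,"az":0,"tx":-2.5,"ty":-4,"tz":0,"hand":0.4},{"ax":0,"ay":0,"az":0,"tx":-2.5,"ty":-4,"tz":0,"hand":1},{"ax":0,"ay":0,"az":0,"tx":-2.5,"ty":-4,"tz":0,"hand":1},{"ax":0,"ay":0,"az":0,"tx":-2.5,"ty":-4,"tz":0,"hand":1},{"ax":0,"ay":0,"az":0,"tx":0,"ty":0,"tz":0,"hand":1}]'; python3 go.py 457.2 235 120 13.4
python3 - <<'E'
from meas import *
s=avg('side');t=avg('top');np.save('s3.npy',s);np.save('t3.npy',t)
a=cv2.resize(np.clip(s,0,255).astype(np.uint8)[165:225,262:332],(420,360),interpolation=2)
b=cv2.resize(np.clip(t,0,255).astype(np.uint8)[180:232,225:277],(360,360),interpolation=2)
cv2.imwrite('pics/c3.png',np.hstack([a,b])[:,:,::-1])
E
```

```text
clock: 8.6
ee_pos: [609.6, 58.0, 60.2]
tool_rot: [0.993, 0.117, -0.001, 0.0]
force: [-0.1, -0.3, -0.4]
gripper_width: 0.239
grip_force: 0.0
clock: 9.22
ee_pos: [610.3, 59.1, 163.4]
tool_rot: [0.993, 0.117, 0.0, -0.0]
force: [0.9, 0.1, 0.8]
gripper_width: 0.3
grip_force: 0.0
clock: 9.85
ee_pos: [473.7, 194.5, 162.6]
tool_rot: [0.993, 0.12, 0.001, -0.0]
force: [0.6, -1.5, -0.1]
gripper_width: 0.782
grip_force: 0.0
t 9.85 p [473.7 194.5 162.6] yaw 13.82 shift now axes cm [-0.64 -4.33  4.26] after turn [-0.67 -4.32  4.26] turn [-0.   -0.11  0.42] F [ 0.6 -1.5 -0.1] w 68.1 g 0.0
```

View pics/c3.png

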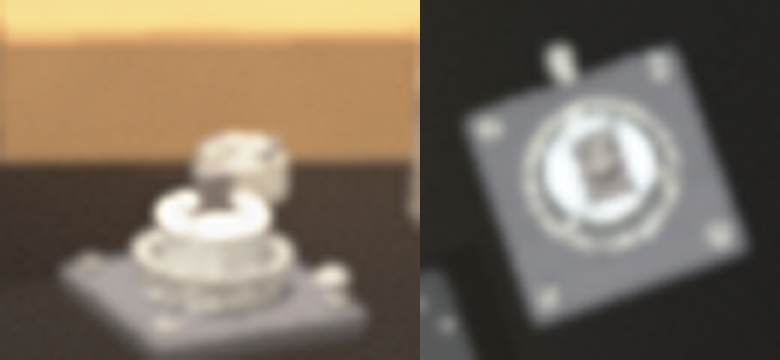

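The insert sits flush and square in the pocket: tab upright at side crop (215,190), and centred in the spigot at top crop (600,168). Next is the collar.

```bash
python3 -m pendant '[{"ax":0,"ay":0,"az":0.4,"tx":-0.6,"ty":-4.3,"tz":0,"hand":1},{"ax":0,"ay":0,"az":0,"tx":0,"ty":0,"tz":3,"hand":1},{"ax":0,"ay":0,"az":0,"tx":0,"ty":0,"tz":3,"hand":1},{"ax":0,"ay":0,"az":0,"tx":0,"ty":0,"tz":3,"hand":1},{"ax":0,"ay":0,"az":0,"tx":0,"ty":0,"tz":0,"hand":1}]'; python3 go.py 457.5 234.8 15.5 13.4
python3 - <<'E'
from h import *
print(np.round(sensors.read_state()['joint_positions'],2))
E
```

```text
clock: 11.08
ee_pos: [458.5, 230.9, 69.1]
tool_rot: [0.993, 0.114, -0.002, 0.0]
force: [0.5, 0.0, 0.2]
gripper_width: 0.999
grip_force: 0.0
t 11.07 p [458.5 230.9  69.1] yaw 13.09 shift now axes cm [ 0.01 -0.4   5.36] after turn [-0.01 -0.4   5.36] turn [ 0.03  0.23 -0.31] F [0.5 0.  0.2] w 86.9 g 0.0
[-0.02  0.31 -0.6   1.9   0.21  0.99 -2.06]
```

```bash
python3 -m pendant '[{"ax":0,"ay":0,"az":0,"tx":0,"ty":-0.4,"tz":0,"hand":1},{"ax":0,"ay":0,"az":0,"tx":0,"ty":0,"tz":2,"hand":1},{"ax":0,"ay":0,"az":0,"tx":0,"ty":0,"tz":2,"hand":1},{"ax":0,"ay":0,"az":0,"tx":0,"ty":0,"tz":1,"hand":1},{"ax":0,"ay":0,"az":0,"tx":0,"ty":0,"tz":0,"hand":1}]'; python3 go.py 457.5 234.8 15.5 13.4
```

```text
clock: 11.7
ee_pos: [459.1, 235.8, 21.2]
tool_rot: [0.993, 0.114, 0.0, -0.0]
force: [-0.3, -0.9, 0.8]
gripper_width: 1.001
grip_force: 0.0
t 11.7 p [459.1 235.8  21.2] yaw 13.08 shift now axes cm [-0.18  0.06  0.57] after turn [-0.18  0.06  0.57] turn [-0.   -0.01 -0.32] F [-0.3 -0.9  0.8] w 87.1 g 0.0
```

```bash
python3 -m pendant '[{"ax":0,"ay":0,"az":0,"tx":-0.15,"ty":0.05,"tz":0.5,"hand":1},{"ax":0,"ay":0,"az":0,"tx":0,"ty":0,"tz":0,"hand":0.3},{"ax":0,"ay":0,"az":0,"tx":0,"ty":0,"tz":0,"hand":0.3},{"ax":0,"ay":0,"az":0,"tx":0,"ty":0,"tz":0,"hand":0.3},{"ax":0,"ay":0,"az":0,"tx":0,"ty":0,"tz":0,"hand":0}]'; python3 go.py 457.5 234.8 15.5 13.4
```

```text
clock: 12.32
ee_pos: [457.7, 234.9, 16.0]
tool_rot: [0.993, 0.114, 0.0, -0.0]
force: [-0.7, -0.2, 2.5]
gripper_width: 0.728
grip_force: 30.0
t 12.32 p [457.7 234.9  16. ] yaw 13.08 shift now axes cm [-0.02  0.01  0.05] after turn [-0.02  0.01  0.05] turn [-0.01 -0.02 -0.32] F [-0.7 -0.2  2.5] w 63.3 g 30.0
```

```bash
python3 -m pendant '[{"ax":0,"ay":0,"az":0,"tx":0,"ty":0,"tz":-2,"hand":-0.2},{"ax":0,"ay":0,"az":0,"tx":0,"ty":0,"tz":-3,"hand":-0.2},{"ax":0,"ay":0,"az":0,"tx":0,"ty":0,"tz":-3,"hand":-0.2},{"ax":0,"ay":0,"az":0,"tx":0,"ty":0,"tz":-2,"hand":-0.2},{"ax":0,"ay":0,"az":0,"tx":0,"ty":0,"tz":0,"hand":-0.2}]'; python3 go.py 610 58.6 115 13.1
```

```text
clock: 12.95
ee_pos: [458.3, 235.0, 116.8]
tool_rot: [0.994, 0.114, 0.001, -0.0]
force: [0.8, 0.5, -1.9]
gripper_width: 0.728
grip_force: 30.0
t 12.95 p [458.3 235.  116.8] yaw 13.07 shift now axes cm [10.79 20.61  0.21] after turn [10.78 20.62  0.18] turn [-0.   -0.14 -0.03] F [ 0.8  0.5 -1.9] w 63.3 g 30.0
```

```bash
python3 -m pendant '[{"ax":0,"ay":0,"az":0,"tx":2.2,"ty":4,"tz":0,"hand":-0.2},{"ax":0,"ay":0,"az":0,"tx":2.2,"ty":4,"tz":0,"hand":-0.2},{"ax":0,"ay":0,"az":0,"tx":2.2,"ty":4,"tz":0,"hand":-0.2},{"ax":0,"ay":0,"az":0,"tx":2.2,"ty":4,"tz":0,"hand":-0.2},{"ax":0,"ay":0,"az":0,"tx":0,"ty":0,"tz":0,"hand":-0.2}]'; python3 go.py 610 58.6 115 13.1
```

```text
clock: 13.58
ee_pos: [580.7, 94.4, 113.7]
tool_rot: [0.994, 0.111, -0.001, 0.001]
force: [-0.4, 0.5, -2.2]
gripper_width: 0.728
grip_force: 30.0
t 13.57 p [580.7  94.4 113.7] yaw 12.73 shift now axes cm [ 2.07  4.14 -0.13] after turn [ 2.05  4.15 -0.13] turn [ 0.08  0.12 -0.37] F [-0.4  0.5 -2.2] w 63.3 g 30.0
```

```bash
python3 -m pendant '[{"ax":0,"ay":0,"az":0,"tx":1.05,"ty":2.1,"tz":0,"hand":-0.2},{"ax":0,"ay":0,"az":0,"tx":1,"ty":2.05,"tz":0,"hand":-0.2},{"ax":0,"ay":0,"az":0,"tx":0,"ty":0,"tz":0,"hand":-0.2},{"ax":0,"ay":0,"az":0,"tx":0,"ty":0,"tz":0,"hand":-0.2},{"ax":0,"ay":0,"az":0,"tx":0,"ty":0,"tz":0,"hand":-0.2}]'; python3 go.py 610 58.6 80 13.1
python3 - <<'E'
from meas import *
s=avg('side',4);np.save('s4.npy',s)
a=cv2.resize(np.clip(s,0,255).astype(np.uint8)[155:225,257:337],(800,600),interpolation=2)
cv2.imwrite('pics/c4.png',a[:,:,::-1]); st=sensors.read_state(); p=st['ee_pos']; print(p,np.round(st['joint_positions'],2)[6])
for z in(-16,12): print(z,[pix('side',[p[0]+.979*x,p[1]-.203*x,p[2]+z]).tolist() for x in(-32,0,32)])
g=s.mean(2)
for v in(170,173,176): print(v,g[v,276:318].astype(int))
E
```

```text
clock: 14.2
ee_pos: [608.6, 63.8, 115.8]
tool_rot: [0.993, 0.114, -0.0, -0.0]
force: [0.2, 0.3, -0.7]
gripper_width: 0.728
grip_force: 30.0
t 14.2 p [608.6  63.8 115.8] yaw 13.14 shift now axes cm [0.02 0.54 3.58] after turn [0.02 0.54 3.58] turn [-0.01  0.    0.04] F [ 0.2  0.3 -0.7] w 63.4 g 30.0
[608.73836772  63.3650886  115.90205774] -1.67
-16 [[284.2, 177.8], [297.3, 178.1], [310.5, 178.3]]
12 [[284.4, 166.6], [297.7, 166.9], [311.0, 167.1]]
170 [184 186 184 184 185 184 184 178 164 154 161 172 182 192 200 203 207 209
 212 213 215 216 215 207 166 108  68  58  61  57  59  58  65 101 148 177
 182 182 183 182 182 181]
173 [139 138 138 138 138 137 136 139 142 146 156 161 166 169 170 169 168 170
 176 178 176 176 176 165 131  86  62  59  59  59  59  60  71 101 131 143
 139 138 136 136 137 138]
176 [137 137 135 136 136 136 136 136 139 146 154 158 161 165 169 167 166 170
 172 171 170 173 173 156 123  81  59  57  60  59  60  59  74 106 135 146
 141 137 136 137 136 137]
```

View pics/c4.png

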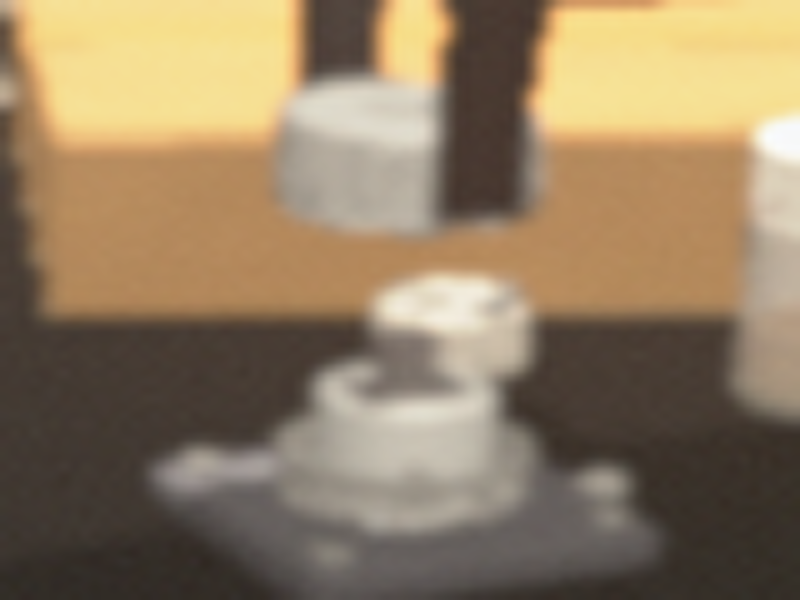

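The collar spans crop 275–545, so its centre is column 297.5, exactly where the TCP puts it. It is centred in the jaws. I'll align and descend.

```bash
python3 -m pendant '[{"ax":0,"ay":0,"az":0,"tx":0.02,"ty":0.5,"tz":0,"hand":-0.2},{"ax":0,"ay":0,"az":0,"tx":0,"ty":0,"tz":1.5,"hand":-0.2},{"ax":0,"ay":0,"az":0,"tx":0,"ty":0,"tz":1.5,"hand":-0.2},{"ax":0,"ay":0,"az":0,"tx":0,"ty":0,"tz":1.5,"hand":-0.2},{"ax":0,"ay":0,"az":0,"tx":0,"ty":0,"tz":0,"hand":-0.2}]'; python3 -m pendant '[{"ax":0,"ay":0,"az":0,"tx":0,"ty":0,"tz":0.2,"hand":-0.2},{"ax":0,"ay":0,"az":0,"tx":0,"ty":0,"tz":0.2,"hand":-0.2},{"ax":0,"ay":0,"az":0,"tx":0,"ty":0,"tz":0,"hand":-0.2},{"ax":0,"ay":0,"az":0,"tx":0,"ty":0,"tz":0,"hand":-0.2},{"ax":0,"ay":0,"az":0,"tx":0,"ty":0,"tz":0,"hand":-0.2}]';python3 go.py 610 58.6 55 13.1
```

```text
clock: 15.02
ee_pos: [609.0, 58.1, 68.8]
tool_rot: [0.993, 0.114, -0.002, -0.0]
force: [0.6, 0.4, -1.2]
gripper_width: 0.723
grip_force: 30.0
clock: 15.65
ee_pos: [610.3, 58.2, 67.0]
tool_rot: [0.993, 0.114, 0.0, 0.0]
force: [-0.0, 0.5, -1.5]
gripper_width: 0.727
grip_force: 30.0
t 15.65 p [610.3  58.2  67. ] yaw 13.08 shift now axes cm [-0.02 -0.05  1.2 ] after turn [-0.02 -0.05  1.2 ] turn [ 0.01 -0.02 -0.02] F [-0.   0.5 -1.5] w 63.2 g 30.0
```

```bash
python3 -m pendant '[{"ax":0,"ay":0,"az":0,"tx":0,"ty":-0.03,"tz":0.3,"hand":-0.2},{"ax":0,"ay":0,"az":0,"tx":0,"ty":0,"tz":0.3,"hand":-0.2},{"ax":0,"ay":0,"az":0,"tx":0,"ty":0,"tz":0.2,"hand":-0.2},{"ax":0,"ay":0,"az":0,"tx":0,"ty":0,"tz":0.2,"hand":-0.2},{"ax":0,"ay":0,"az":0,"tx":0,"ty":0,"tz":0,"hand":-0.2}]'; python3 go.py 610 58.6 46 13.1
```

```text
clock: 16.27
ee_pos: [610.0, 58.6, 56.6]
tool_rot: [0.993, 0.114, -0.0, -0.0]
force: [-0.1, 1.3, -1.5]
gripper_width: 0.724
grip_force: 30.0
t 16.27 p [610.   58.6  56.6] yaw 13.09 shift now axes cm [ 0.   -0.    1.06] after turn [ 0.   -0.    1.06] turn [-0.01  0.02 -0.01] F [-0.1  1.3 -1.5] w 63.0 g 30.0
```

Over the spigot with no contact force. I'll go on down to the pins.

```bash
python3 -m pendant '[{"ax":0,"ay":0,"az":0,"tx":0,"ty":0,"tz":0.3,"hand":-0.2},{"ax":0,"ay":0,"az":0,"tx":0,"ty":0,"tz":0.3,"hand":-0.2},{"ax":0,"ay":0,"az":0,"tx":0,"ty":0,"tz":0.2,"hand":-0.2},{"ax":0,"ay":0,"az":0,"tx":0,"ty":0,"tz":0.2,"hand":-0.2},{"ax":0,"ay":0,"az":0,"tx":0,"ty":0,"tz":0.15,"hand":-0.2}]'; python3 go.py 610 58.6 46 13.1
```

```text
clock: 16.9
ee_pos: [610.2, 58.8, 45.7]
tool_rot: [0.993, 0.114, 0.0, -0.0]
force: [-5.1, 1.6, 10.9]
gripper_width: 0.726
grip_force: 30.0
t 16.9 p [610.2  58.8  45.7] yaw 13.09 shift now axes cm [-0.02  0.01 -0.03] after turn [-0.02  0.01 -0.03] turn [-0.01 -0.01 -0.01] F [-5.1  1.6 10.9] w 63.1 g 30.0
```

```bash
cat > st.py <<'E'
from h import *
s=sensors.read_state(); m=R.from_quat(s['tool_rot']).as_matrix()
print('t',round(s['clock'],2),'p',np.round(s['ee_pos'],1),'yaw',np.degrees(np.arctan2(m[1,0],m[0,0])).round(1),'tilt',np.degrees(np.arccos(-m[2,2])).round(2),'F',np.round(s['force'],1),'T',np.round(s['ft_torque'],2),'j7',np.round(s['joint_positions'][6],2),'w',round(s['gripper_width']*87,1))
E
python3 st.py; python3 -m pendant '[{"ax":0,"ay":0,"az":3,"tx":0,"ty":0,"tz":0.03,"hand":-0.2},{"ax":0,"ay":0,"az":3,"tx":0,"ty":0,"tz":0,"hand":-0.2},{"ax":0,"ay":0,"az":3,"tx":0,"ty":0,"tz":0,"hand":-0.2},{"ax":0,"ay":0,"az":3,"tx":0,"ty":0,"tz":0,"hand":-0.2},{"ax":0,"ay":0,"az":0,"tx":0,"ty":0,"tz":0,"hand":-0.2}]' >/dev/null; python3 st.py
```

```text
t 16.9 p [610.2  58.8  45.7] yaw 13.1 tilt 0.01 F [-5.1  1.6 10.9] T [0.44 1.34 0.05] j7 -1.7 w 63.1
t 17.52 p [610.2  59.   45.7] yaw 1.1 tilt 0.02 F [-3.3  3.2  6.2] T [ 0.61  0.89 -0.09] j7 -1.89 w 63.4
```

```bash
python3 -m pendant '[{"ax":0,"ay":0,"az":0,"tx":0,"ty":0,"tz":0.06,"hand":-0.2},{"ax":0,"ay":0,"az":0,"tx":0,"ty":0,"tz":0,"hand":-0.2},{"ax":0,"ay":0,"az":0,"tx":0,"ty":0,"tz":0,"hand":-0.2},{"ax":0,"ay":0,"az":0,"tx":0,"ty":0,"tz":0,"hand":-0.2},{"ax":0,"ay":0,"az":0,"tx":0,"ty":0,"tz":0,"hand":-0.2}]' >/dev/null; python3 st.py
```

```text
t 18.15 p [610.3  59.   45.6] yaw 1.1 tilt 0.04 F [-5.5  1.6 11.1] T [ 0.55  1.36 -0.04] j7 -1.89 w 63.2
```

```bash
python3 -m pendant '[{"ax":0,"ay":0,"az":-6,"tx":-0.04,"ty":0,"tz":0,"hand":-0.2},{"ax":0,"ay":0,"az":-6,"tx":0,"ty":0,"tz":0,"hand":-0.2},{"ax":0,"ay":0,"az":-4,"tx":0,"ty":0,"tz":0,"hand":-0.2},{"ax":0,"ay":0,"az":-4,"tx":0,"ty":0,"tz":0,"hand":-0.2},{"ax":0,"ay":0,"az":-4,"tx":0,"ty":0,"tz":0,"hand":-0.2}]' >/dev/null; python3 st.py;  python3 -m pendant '[{"ax":0,"ay":0,"az":-3,"tx":0,"ty":0,"tz":0,"hand":-0.2},{"ax":0,"ay":0,"az":-3,"tx":0,"ty":0,"tz":0,"hand":-0.2},{"ax":0,"ay":0,"az":-2,"tx":0,"ty":0,"tz":0,"hand":-0.2},{"ax":0,"ay":0,"az":0,"tx":0,"ty":0,"tz":0,"hand":-0.2},{"ax":0,"ay":0,"az":0,"tx":0,"ty":0,"tz":0,"hand":-0.2}]' >/dev/null; python3 st.py
```

```text
t 18.77 p [610.7  59.5  45.7] yaw 25.2 tilt 0.15 F [-1.   4.4  5.6] T [ 1.    0.28 -0.17] j7 -1.5 w 63.4
t 19.4 p [609.8  58.6  44.4] yaw 33.0 tilt 0.01 F [0.1 2.7 0.6] T [ 0.66 -0.16  0.03] j7 -1.38 w 63.2
```

Height and force both dropped near yaw 33°, so it has probably keyed. I'll press to confirm.

```bash
python3 -m pendant '[{"ax":0,"ay":0,"az":0,"tx":0,"ty":0,"tz":0.1,"hand":-0.2},{"ax":0,"ay":0,"az":0,"tx":0,"ty":0,"tz":0.1,"hand":-0.2},{"ax":0,"ay":0,"az":0,"tx":0,"ty":0,"tz":0,"hand":-0.2},{"ax":0,"ay":0,"az":0,"tx":0,"ty":0,"tz":0,"hand":-0.2},{"ax":0,"ay":0,"az":0,"tx":0,"ty":0,"tz":0,"hand":-0.2}]' >/dev/null; python3 st.py
```

```text
t 20.02 p [609.5  58.7  42.2] yaw 33.1 tilt 0.02 F [0.5 3.9 0. ] T [ 0.86 -0.09  0.13] j7 -1.38 w 63.4
```

```bash
python3 -m pendant '[{"ax":0,"ay":0,"az":0,"tx":0,"ty":0,"tz":0.1,"hand":-0.2},{"ax":0,"ay":0,"az":0,"tx":0,"ty":0,"tz":0.1,"hand":-0.2},{"ax":0,"ay":0,"az":0,"tx":0,"ty":0,"tz":0.1,"hand":-0.2},{"ax":0,"ay":0,"az":0,"tx":0,"ty":0,"tz":0,"hand":-0.2},{"ax":0,"ay":0,"az":0,"tx":0,"ty":0,"tz":0,"hand":-0.2}]' >/dev/null; python3 st.py;python3 -m pendant '[{"ax":0,"ay":0,"az":0,"tx":0,"ty":0,"tz":0.1,"hand":-0.2},{"ax":0,"ay":0,"az":0,"tx":0,"ty":0,"tz":0.1,"hand":-0.2},{"ax":0,"ay":0,"az":0,"tx":0,"ty":0,"tz":0,"hand":-0.2},{"ax":0,"ay":0,"az":0,"tx":0,"ty":0,"tz":0,"hand":-0.2},{"ax":0,"ay":0,"az":0,"tx":0,"ty":0,"tz":0,"hand":-0.2}]' >/dev/null; python3 st.py
```

```text
t 20.65 p [609.5  59.4  40. ] yaw 33.1 tilt 0.03 F [-3.3  5.   5.3] T [1.16 0.72 0.33] j7 -1.38 w 63.2
t 21.27 p [609.6  59.4  38.1] yaw 33.1 tilt 0.03 F [-4.3  5.3  8.2] T [1.11 0.88 0.35] j7 -1.38 w 63.1
```

```bash
python3 -m pendant '[{"ax":0,"ay":0,"az":0,"tx":-0.02,"ty":-0.03,"tz":0.06,"hand":-0.2},{"ax":0,"ay":0,"az":0,"tx":0,"ty":0,"tz":0.04,"hand":-0.2},{"ax":0,"ay":0,"az":0,"tx":0,"ty":0,"tz":0,"hand":-0.2},{"ax":0,"ay":0,"az":0,"tx":0,"ty":0,"tz":0,"hand":-0.2},{"ax":0,"ay":0,"az":0,"tx":0,"ty":0,"tz":0,"hand":-0.2}]' >/dev/null; python3 st.py
python3 - <<'E'
from meas import *
s=avg('side',4);t=avg('top',2)
a=cv2.resize(np.clip(s,0,255).astype(np.uint8)[165:225,257:337],(800,600),interpolation=2)
cv2.imwrite('pics/c5.png',a[:,:,::-1])
print([(z,pix('side',[609.5,59-32,z]).tolist(),pix('side',[609.5,59,z+28]).tolist()) for z in(22,30)])
E
```

```text
t 21.9 p [609.6  59.4  38. ] yaw 33.1 tilt 0.05 F [-7.2  3.2 14.8] T [1.01 1.51 0.33] j7 -1.38 w 63.0
[(22, [300.1, 213.3], [297.4, 198.0]), (30, [300.2, 210.2], [297.5, 195.0])]
```

View pics/c5.png

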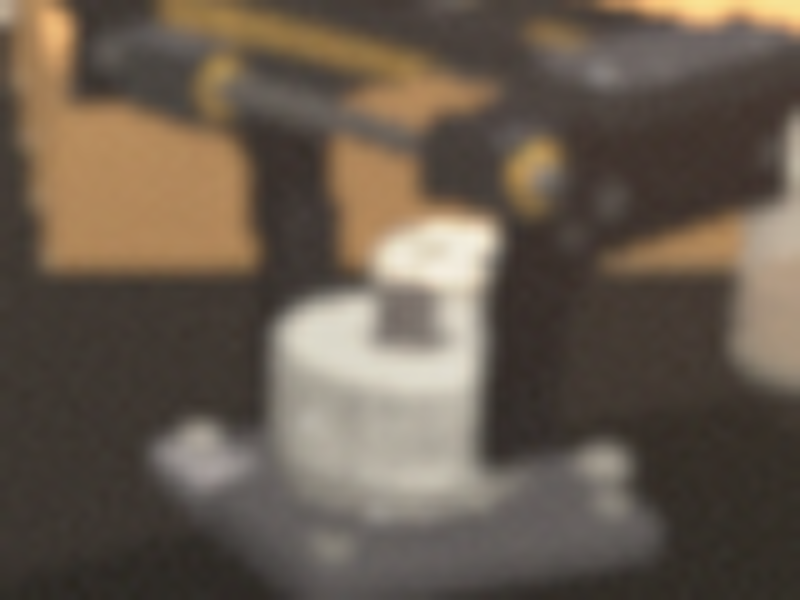

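The picture shows the collar sitting level, its top at crop (380,340), which is full row 199 (198 predicted when home). The tab stands through the opening at crop (410,315). The force rose from 8 to 15 N with no further travel, so it is against the stop, and the grip is holding.

```bash
python3 -c "
from workcell import job; print(job.finish_job())"
```

```text
the job is handed in; nothing more can be done
None
```

I handed the job in at about 22 s with the grey insert seated flat in the pocket and the collar keyed at about 33° tool yaw, held pushed home at about 15 N; the bystanders were never approached, and no verdict came back.

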